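Bayonet-lock a sanding drum on the bobbin sander

ROBOT

A 7-joint arm with a two-finger parallel gripper is mounted at the origin on the work surface. World frame = base frame: x ahead of the robot, y to its left, z up, the work surface at z = 0. Lengths are in mm, angles in rad, forces in N, time in s.
With the tool pointing down it reaches from about 400 to 875 mm from the base axis. Payload 4.4 kg.
Tool frame: the origin (TCP) lies midway between the tips of the shut fingers; the grasp point (between the pads) lies grasp_offset behind it (grasp_offset is the distance from the TCP to the grasp point, in mm); z points along the fingers, y is the line along which they close (so a half turn about z gives the same grasp; the last joint's range is limited). The gripper opens to 85 mm and grips with 20 to 120 N. Pads are 22 mm wide; open, the fingers measure 114 mm over their backs; the gripper's body (76 mm by 85 mm) begins 54 mm behind the grasp point. The pads swing forward as they close: fully open they stand 13 mm farther back than shut.
Start: joints at [-1.346, 0.628, 0.038, 1.517, -0.027, 0.996, -0.02], TCP at [186.343, 622.731, 231.313] pointing down, gripper open.
Joint ranges: [-3.06, 3.06], [-0.37, 2.12], [-1.25, 1.32], [0.18, 2.47], [-1.1, 4.24], [0.23, 1.98], [-2.94, 2.94]. Speed limits (rad/s): [2.57, 2.57, 3.14, 3.14, 3.14, 3.14, 3.14].

INTERFACE

Orientations are given as [roll, pitch, yaw] about the fixed x, y, z axes, in that order (R = Rz(yaw) Ry(pitch) Rx(roll)).
In Python, from cell import * gives the robot as it stands. The module is installed in compiled form; this text tells all that it offers.
- The arm moves only by the shell command python3 -m jog 'ROWS'. ROWS is a JSON object of lists of equal length, an entry for each row: "angular": the turn, a rotation vector about the tool's x, y, z in degrees, a list of three; "travel": the shift along the tool's x, y, z in cm, a list of three; "fingers": the closure, from 0 (fully open) to 1 (shut). In form: {"angular": [[rx, ry, rz], ...], "travel": [[tx, ty, tz], ...], "fingers": [fingers, ...]}. A call has 1 to 5 rows; each row is the pose to reach, as a shift and turn from the pose commanded when the call began, along the tool's axes at that moment; what a row does not reach only later rows make up. A row lasts 1/8 s, in which the tool goes at most 62.5 mm and 10.7 degrees, less where a joint would pass 70% of its speed; a pose out of reach is approached as far as the arm can. A call with a gripper value outside its range is refused whole. The fingers move at their own pace and stop on an object; the grip force is fixed at half the most. Time passes only in rows, so rows that repeat a pose let the fingers close. It gives the time, the measured TCP pose, the force and the opening at its end, in the units of the state.
- read_state(): the state, without advancing time (a new reading comes with each control period).
- get_image(name): name is "scene" or "side" or "wrist"; returns the picture (384x512x3 uint8, red, green, blue); there is no depth.
- camera_model(name): a dict with "mtx" (3x3 intrinsics, pixels), "k1" (the pictures are not rectified: a ray, as slopes to the right and down, at radius r is drawn at 1 + k1 r^2 times it, then the intrinsics apply), "T" (4x4, takes a point from camera to world coordinates). Camera axes: x right, y down, z forward; pixel columns grow to the right and rows downward; lengths in mm; the calibration is good to about 2 mm. A picture is of the moment at which its call begins: read the wrist's pose just before it. camera_model takes no time and is no camera call; for the wrist camera it gives the pose at the moment of the call.
- finish_job(): hands the job in, once; it reports no verdict.
The state is a dict: "clock": time; "qpos": joint angles; "qd": joint speeds; "tau": joint torques, N m; "eef_pos": TCP position; "tool_rot": TCP orientation; "force": force on the tool from outside, world axes, zero at the start; "torque": the same for the moment, N m; "width": finger opening in mm.
Only numpy, scipy, OpenCV 4.12 (cv2) and the standard library are available. Lean on these libraries where they do the work, as an engineer would, in place of code of your own. Each camera call takes 0.05 s, during which the arm holds its last target. There are 200 camera calls.

TASK

Fit the thicker sanding drum, the one with the slotted bore, onto the upright spindle of the bobbin sander set in the bench: line its slot up with the spindle's cross pin, lower it onto the sprung seat, press it down against the spring and twist it a quarter turn clockwise (seen from above) under the pin. Finish while still gripping it, pressed all the way down and fully turned, because the springs would throw it back and the locking screw is about to be run in from below. Leave the slimmer drum and the other things on the bench where they stand.

Things in the scene. Friction and masses are not known exactly. Their poses are not given: they have to be found in the camera images.
- drum: thicker sanding drum standing upright: brown abrasive cylinder, 52 mm diameter, 60 mm tall, 0.1 to 0.2 kg. Its bore, open right through, is a 16 mm square hole crossed by one slot 10 mm wide and 38 mm long, along the drum's own x axis (half a turn gives the same fit). Grip it across its diameter near the top. Origin: centre of its underside; z up
- sander: the sander's fixed dark iron table, 160 x 160 x 18 mm, on the bench, with a vertical steel spindle in its centre, 12 mm diameter with a tapered tip. The spindle axis is this body's z axis; the cross pin lies along this body's x axis. Origin: on the bench surface under the spindle
- spindle_tip (a point): tip of the spindle, on its axis, 118 mm above the bench
- pin (a point): centre of the cross pin through the spindle, 105 mm above the bench; pin 6 mm thick (underside at 102 mm), 32 mm long over its ends. A drum resting on the seat has its top at 108 mm and the pin in its slot keeps it from turning; pressed more than 6 mm down, its top is under the pin and it can turn, taking the seat along
- seat (a point): centre of the top face of the sprung seat, a black 48 mm disc round the spindle, 48 mm above the bench when free. Two steel driving lugs 6 mm wide and 10 mm tall stand on it, 9 to 17 mm either side of the axis, in line with the pin when free; they enter the drum's slot. Axes as the sander's, turning with the seat
- press (a joint): how far the sprung seat is pressed down, m: 0 free, 0.010 at its bottom stop. The spring pushes up with 4 N at 0 and 14 N at the stop. 0.006 is where the drum's top comes level with the pin's underside
- turn (a joint): how far the seat is turned clockwise seen from above, rad: 0 with its lugs along the pin, hard stop at 1.62. A torsion spring turns it back, 0.015 N m at 0 growing by 0.15 N m per rad. With a drum on it, it lags the drum's turn by up to 0.15 rad of play
- small_drum: distractor: slimmer sanding drum, same abrasive, 38 mm diameter, 60 mm tall, plain 13 mm round bore without slots; stands upright. Not to be used. Origin: centre of its underside
- sanding_block: cork hand-sanding block 100 x 60 x 32 mm lying flat. Origin: centre of its underside
- spray_can: spray can, 66 mm diameter, 190 mm tall, standing. Origin: centre of its underside
- screw_jar: jar with metal lid, 68 mm diameter, 85 mm tall. Origin: centre of its underside
- mug: white mug, 80 mm diameter, 90 mm tall. Origin: centre of its underside
- screwdriver: screwdriver lying on the bench. Origin: on its underside
- tape_roll: roll of paper tape, 90 mm diameter, 24 mm tall, lying flat. Origin: centre of its underside
Mind the look-alikes: they are no part of the job. Leave any green or pink look-alike of the drum alone.

How it is judged (in metres and radians):
On the way, in this order (a step that is already met when the one before it is completed fails the run):
1. the drum is threaded over the spindle, its underside below the cross pin (horizontal distance between drum and spindle_tip below 0.005 m and angle between drum's own z axis and vertical below 0.12 rad and height (world z) of drum between 0.03 and 0.08 m).
2. the drum is pressed down on the sprung seat below the pin, not yet turned (horizontal distance between drum and spindle_tip below 0.005 m and angle between drum's own z axis and vertical below 0.12 rad and value of joint press above 0.0065 m and value of joint turn below 0.5 rad and height (world z) of drum below 0.046 m).
At the end, for the whole second after the job is handed in: The drum is upright (within 7 degrees) on the spindle (within 5 mm), the seat pressed more than 6.8 mm and turned more than 1.25 rad, the drum's slot within 15 degrees of square to the pin, at rest, and gripped by the fingers with more than 2 N (horizontal distance between drum and spindle_tip below 0.005 m and angle between drum's own z axis and vertical below 0.12 rad and value of joint press above 0.0068 m and value of joint turn above 1.25 rad and angle between the x axis of drum and the x axis of sander, either way round above 1.3 rad and height (world z) of drum between 0.034 and 0.046 m and contact force between the fingers and drum above 2 N and linear speed of drum below 0.03 m/s and angular speed of drum below 0.3 rad/s); the arm keeps its last pose, push and grip.
It fails at once if a bystander (slimmer drum, block, can, jar, mug, screwdriver, tape) is pushed more than 30 mm (distance of any of small_drum, sanding_block, spray_can, screw_jar, mug, screwdriver, tape_roll from where it was at the start of the episode above 0.03 m).
It fails at once if a standing bystander (slimmer drum, can, jar, mug) is tipped over (angle between any of small_drum, spray_can, screw_jar, mug's own z axis and vertical above 0.5 rad).
It also fails if it takes over 50 s, if anything falls off the work surface, if the arm or the gripper's body presses on something with over 40 N, if the wrist force passes 120 N, or if a joint passes its speed limit or range.

## Working session

There is one attempt and no reset: what is moved stays moved. The work goes in short steps, Python scripts to look and compute and a shell command to move; the robot and the scene stay as the last step left them, time stands still between calls to the robot, and variables do not carry over. Pictures are saved under pics/ and viewed, on a budget of 10 in all, crops included, one or two more only if the job needs it, and the job is handed in when it is done.

```bash
mkdir -p pics; cat > h.py <<'E'
from cell import *
import numpy as np, cv2
def ray(cam,uv):
    m=cam if isinstance(cam,dict) else camera_model(cam)
    K=np.array(m["mtx"],float);T=np.array(m["T"],float)
    p=cv2.undistortPoints(np.array([[uv]],float),K,np.array([m["k1"],0,0,0,0],float))[0,0] if abs(m["k1"])>0 else None
    if p is None: p=np.linalg.solve(K,[*uv,1])[:2]
    # refine for exact model d=(1+k1 r^2)p
    return T[:3,3],T[:3,:3]@np.array([p[0],p[1],1])
def onz(cam,uv,z):
    o,d=ray(cam,uv); return o+d*(z-o[2])/d[2]
def proj(cam,P):
    m=cam if isinstance(cam,dict) else camera_model(cam)
    T=np.array(m["T"],float);q=T[:3,:3].T@(np.array(P,float)-T[:3,3]);s=q[:2]/q[2];s=s*(1+m["k1"]*(s@s))
    return (np.array(m["mtx"])@[*s,1])[:2]
def save(img,n): cv2.imwrite(n,cv2.cvtColor(img,cv2.COLOR_RGB2BGR))
E
python3 - <<'E'
from h import *
s=read_state();print({k:np.round(v,3) for k,v in s.items()})
for n in ("scene","side","wrist"):
    i=get_image(n);np.save(f"pics/{n}0.npy",i);save(i,f"pics/{n}0.png")
    m=camera_model(n);print(n,np.round(m["T"],3).tolist(),np.round(m["mtx"],1).tolist(),m["k1"])
E
```

```text
{'clock': np.float64(0.0), 'qpos': array([-1.346,  0.629,  0.038,  1.518, -0.027,  0.996, -0.02 ]), 'qd': array([-0.   , -0.001, -0.002,  0.001, -0.   ,  0.002, -0.001]), 'tau': array([-1.0000e-03, -5.6340e+01,  1.2260e+00, -1.9345e+01,  1.1000e-02,
        1.1000e-02, -0.0000e+00]), 'eef_pos': array([186.146, 622.114, 230.384]), 'tool_rot': array([-3.14 ,  0.   ,  2.851]), 'force': array([-0.537, -0.256,  0.594]), 'torque': array([-0.013, -0.018, -0.04 ]), 'width': np.float64(85.385)}
scene [[0.008, 0.812, -0.584, 1250.118], [1.0, 0.0, 0.014, 23.468], [0.011, -0.584, -0.812, 1032.614], [0.0, 0.0, 0.0, 1.0]] [[471.2, 0.0, 249.1], [0.0, 471.2, 193.7], [0.0, 0.0, 1.0]] 0.020996602959781747
side [[0.995, -0.08, 0.065, 508.439], [-0.102, -0.693, 0.714, -768.031], [-0.012, -0.717, -0.697, 892.015], [0.0, 0.0, 0.0, 1.0]] [[394.9, 0.0, 258.2], [0.0, 394.9, 197.3], [0.0, 0.0, 1.0]] -0.05851596025398116
wrist [[0.287, 0.91, 0.3, 109.053], [0.958, -0.272, -0.091, 645.973], [-0.002, 0.313, -0.95, 372.632], [0.0, 0.0, 0.0, 1.0]] [[290.8, 0.0, 259.0], [0.0, 290.8, 192.1], [0.0, 0.0, 1.0]] -0.0125071798430876
```

View pics/scene0.png

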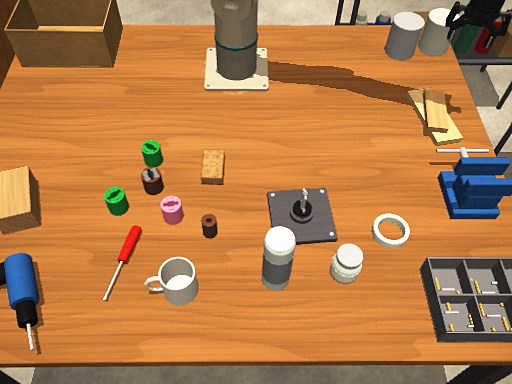

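View pics/side0.png

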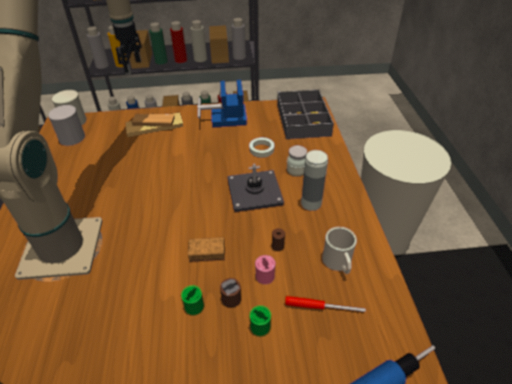

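The scene view shows the drum at about (152,175) top, the sander at (302,212) and the slimmer drum at (209,220). The side view shows the drum top at about (231,286) and the sander at (254,187). Next I'll take coarse positions.

```bash
python3 - <<'E'
from h import *
print("drum",onz("scene",(152,174),60),onz("side",(231,286),60))
print("green",onz("scene",(152,147),60),onz("scene",(116,193),60),"pink",onz("scene",(172,203),60),"small",onz("scene",(209,219),60))
print("tip",onz("scene",(304,190),118),onz("side",(254,166),118))
for n in("scene","side"):
    i=cv2.imread(f"pics/{n}0.png");h=cv2.cvtColor(i,cv2.COLOR_BGR2HSV)
    m=((h[...,1]<80)&(h[...,2]<110)).astype(np.uint8)
    c,l,st,ce=cv2.connectedComponentsWithStats(cv2.morphologyEx(m,cv2.MORPH_CLOSE,np.ones((5,5))))
    p=(302,230) if n=="scene" else (240,200)
    k=l[p[1],p[0]];print(n,k,st[k])
    if k:
        cs,_=cv2.findContours((l==k).astype(np.uint8),0,1)
        pts=np.array([onz(n,q[0],18)[:2] for q in max(cs,key=len)],np.float32)
        print(cv2.minAreaRect(pts))
print("can",onz("scene",(280,236),190),"jar",onz("scene",(349,255),85))
E
```

```text
drum [ 487.41463151 -213.06987119   60.        ] [ 487.90689612 -220.18074443   60.        ]
green [ 393.96839426 -223.48609217   60.        ] [ 548.60918183 -296.91113865   60.        ] pink [ 579.40115873 -152.99454446   60.        ] small [626.93099134 -58.64637553  60.        ]
tip [581.43444406 171.30797009 118.        ] [582.48259956 162.77647196 118.        ]
scene 25 [ 267  188   70   56 2769]
((589.5491333007812, 172.70684814453125), (164.4757537841797, 157.787353515625), 5.421956539154053)
side 25 [ 228  167   55   44 1694]
((580.5895385742188, 179.29745483398438), (155.5286407470703, 194.18650817871094), 4.849761486053467)
can [752.06843756 100.92294453 190.        ] jar [739.95888206 264.89344914  85.        ]
```

```bash
python3 -m jog '{"angular":[[0,0,0],[0,0,0],[0,0,0],[0,0,0],[0,0,0]],"travel":[[-25,-16,-4],[-25,-16,-4],[-25,-16,-4],[-25,-16,-4],[-25,-16,-4]],"fingers":[0,0,0,0,0]}'
python3 -m jog '{"angular":[[0,0,0],[0,0,0],[0,0,0],[0,0,0],[0,0,0]],"travel":[[-25,-16,0],[-25,-16,0],[-25,-16,0],[-25,-16,0],[-25,-16,0]],"fingers":[0,0,0,0,0]}'
python3 -c "
from h import *
print(read_state()['qpos'])"
```

```text
clock: 0.78
eef_pos: [381.7, 395.2, 271.6]
tool_rot: [-3.141, 0.001, 2.849]
force: [1.0, 0.4, -0.2]
width: 85.4
clock: 1.4
eef_pos: [575.1, 169.7, 271.1]
tool_rot: [-3.141, 0.0, 2.848]
force: [-0.0, 0.7, -0.4]
width: 85.0
[-0.39362846  0.51526182  0.09318828  1.61644034 -0.05301484  1.01257091
  0.9930925 ]
```

```bash
python3 - <<'E'
from h import *
import pickle
m=camera_model("wrist");i=get_image("wrist");pickle.dump((m,i),open("pics/w1.pkl","wb"));save(i,"pics/w1.png")
print(read_state()['eef_pos'], np.round(m["T"],3).tolist())
E
```

```text
[579.35645304 162.74652679 271.08548871] [[0.289, 0.909, 0.3, 497.926], [0.957, -0.274, -0.091, 193.581], [-0.001, 0.314, -0.95, 413.102], [0.0, 0.0, 0.0, 1.0]]
```

View pics/w1.png

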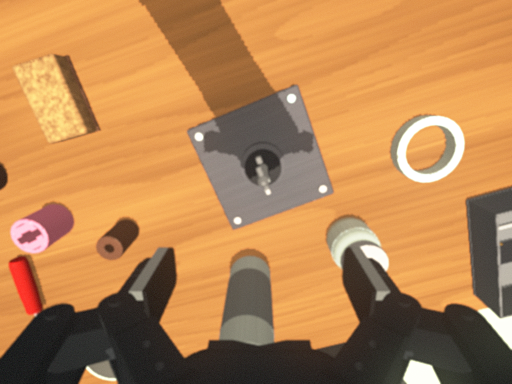

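The wrist view shows the table with corner screws at (292,98), (199,136), (238,220) and (323,189), and the spindle near (262,175). I'll compute the centre and enlarge a crop.

```bash
python3 - <<'E'
from h import *
import pickle
m,i=pickle.load(open("pics/w1.pkl","rb"))
g=(i.min(2)>190).astype(np.uint8); c,l,st,ce=cv2.connectedComponentsWithStats(g)
P=[]
for k in range(1,c):
    x,y=ce[k]
    if 190<x<335 and 85<y<235 and st[k][4]>15: p=onz(m,(x,y),18); P.append(p[:2]); print(ce[k].round(1),st[k][4],p.round(1))
P=np.array(P);print("mean",P.mean(0)); 
print("rect",cv2.minAreaRect(P.astype(np.float32)))
c0=P.mean(0)
for z in(48,105,118):print(z,proj(m,[*c0,z]).round(1))
# table outline check
save(cv2.resize(i[120:230,205:315],None,fx=5,fy=5,interpolation=cv2.INTER_CUBIC),"pics/w1c.png")
E
```

```text
[291.  98.] 69 [511.9 232.2  18. ]
[198.5 136.4] 57 [523.5 100.3  18. ]
[322.6 188.6] 50 [643.8 243.9  18. ]
[267.5 191.5] 22 [625.3 167.4  18. ]
[237.1 220.2] 42 [655.2 111.8  18. ]
mean [591.9552599  171.13253906]
rect ((583.658935546875, 172.05490112304688), (132.49916076660156, 132.51112365722656), 5.028104782104492)
48 [263.7 174.5]
105 [264.4 187.6]
118 [264.6 191.3]
```

View pics/w1c.png

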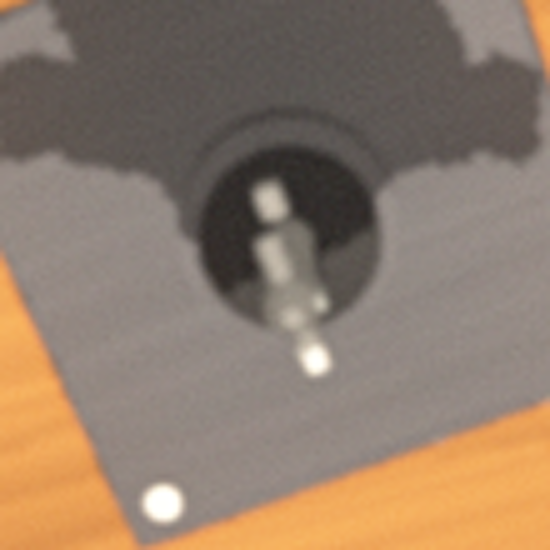

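```bash
python3 - <<'E'
from h import *
import pickle
m,i=pickle.load(open("pics/w1.pkl","rb"))
c=np.array([583.66,172.05])
f=lambda P:((proj(m,P)-[205,120])*5+2).round(0)
print("tip",f([*c,118]))
for a in(5.03,95.03):
    u=np.array([np.cos(np.radians(a)),np.sin(np.radians(a))])
    for s in(1,-1):print(a,s,"pin",f([*(c+s*16*u),105]),"lug",f([*(c+s*13*u),58]))
E
```

```text
tip [293. 322.]
5.03 1 pin [319. 369.] lug [309. 299.]
5.03 -1 pin [265. 239.] lug [271. 206.]
95.03 1 pin [360. 279.] lug [338. 234.]
95.03 -1 pin [225. 330.] lug [242. 272.]
```

Pin direction confirmed: the pin ends and lugs match 5.0°, with the spindle at (583.7,172.0). Now to the drum.

```bash
python3 -m jog '{"angular":[[0,0,0],[0,0,0],[0,0,0],[0,0,0],[0,0,0]],"travel":[[-1,-24,0],[-1,-24,0],[-1,-24,0],[-1,-24,0],[-1,-24,0]],"fingers":[0,0,0,0,0]}'
python3 -m jog '{"angular":[[0,0,0],[0,0,0],[0,0,0],[0,0,0],[0,0,0]],"travel":[[-1,-15.6,4],[-1,-15.6,4],[-1,-15.6,4],[-1,-15.6,4],[-1,-15.6,4]],"fingers":[0,0,0,0,0]}'
python3 - <<'E'
from h import *
import pickle
m=camera_model("wrist");i=get_image("wrist");pickle.dump((m,i),open("pics/w2.pkl","wb"));save(i,"pics/w2.png")
print(read_state()['eef_pos'], read_state()['qpos'],proj(m,[487,-217,60]))
E
```

```text
clock: 2.08
eef_pos: [512.7, -65.2, 271.4]
tool_rot: [-3.139, -0.0, 2.842]
force: [0.7, 0.5, -0.1]
width: 85.4
clock: 2.7
eef_pos: [479.9, -210.5, 231.2]
tool_rot: [3.14, -0.0, 2.853]
force: [0.7, 0.8, 0.4]
width: 85.4
[ 480.13253808 -210.23595417  231.3398106 ] [ 0.26513299  0.45141704  0.13631092  1.86945025 -0.08245943  0.8260924
  1.72670636] [254.76348594 180.27066161]
```

View pics/w2.png

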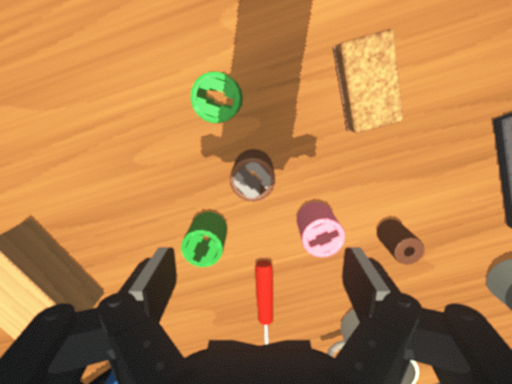

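Drum top at about (252,180), with a dark slot running from upper-left to lower-right. I'll extract the slot line.

```bash
python3 - <<'E'
from h import *
import pickle
m,i=pickle.load(open("pics/w2.pkl","rb"))
g=cv2.cvtColor(i,cv2.COLOR_RGB2GRAY)
print(g[156:206:2,226:280:2])
save(cv2.resize(i[145:210,220:285],None,fx=8,fy=8,interpolation=cv2.INTER_CUBIC),"pics/w2c.png")
E
```

```text
[[110 112 107 110 107  99  74  58  56  56  58  57  58  58  56  57  51  55
   58  54  57  75 102 101 104 108 108]
 [109 110 106 106 103  83  57  56  53  65  67  74  79  84  83  76  71  61
   58  57  56  58  84 107 107 105 106]
 [107 104 105 107  96  63  55  65  75  86  91  89  92  93  93  91  90  85
   70  61  57  53  73 108 108 107 106]
 [138 139 141 150 117  60  72  79  91  86  85  89 105 107 105  99  90  89
   91  85  71  56  56  92 100 109 108]
 [170 167 170 163  91  67  88  87  83  80  97 116 124 123 123 123 116  86
   84  90  85  71  55  78 106 107 107]
 [168 167 167 145  78  79  84  81  80  86 114 126 123 125 126 125 125 113
   85  81  86  84  64  66 103 103 105]
 [168 169 162 115  79  86  82  73  77  75 103 121 123 125 125 125 125 126
  111  85  82  87  81  69 106 116 114]
 [165 164 153  95  81  79  73  75  78  77  86 111 126 131 125 124 124 126
  126 107  79  78  83  80 136 167 164]
 [160 160 139  87  86  89  98  84  76  76  74  87 112 137 129 124 125 123
  122 124 102  80  82  80 133 169 167]
 [162 161 124  88  86 109 123 103  80  78  75  76  85 102 109 122 125 127
  123 124
[... 1025 characters left out ...]
 142 169 172 174 176]
 [167 167 168 173 172 151 143 157 155 188 215 217 218 217 219 217 184 116
  141 154 141 138 168 179 180 180 177]
 [172 176 177 177 179 174 151 140 151 169 194 213 215 217 213 188 172 159
  149 139 149 169 182 180 179 175 173]
 [180 179 180 177 178 177 176 165 143 141 152 169 181 182 175 156 148 140
  139 161 178 179 175 172 169 169 167]
 [179 178 178 177 178 178 175 171 168 154 144 141 152 137 139 142 153 157
  172 174 171 169 167 168 166 167 167]
 [181 179 178 175 173 169 171 172 176 178 180 177 179 172 171 174 174 170
  168 167 169 167 166 169 169 165 165]
 [173 171 169 166 167 171 178 181 182 181 180 179 176 172 170 169 167 167
  168 167 167 166 164 166 165 163 167]]
```

View pics/w2c.png

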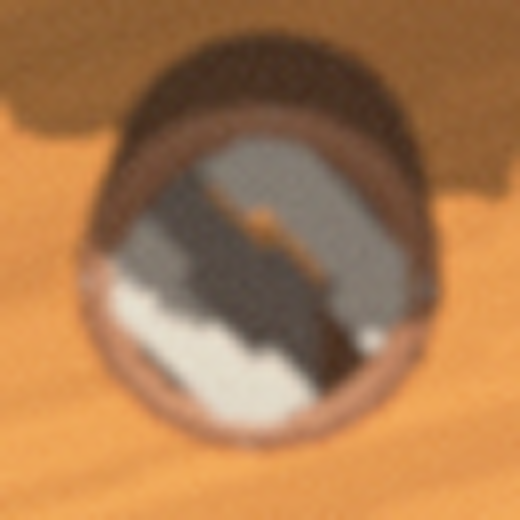

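```bash
python3 - <<'E'
from h import *
import pickle
m,i=pickle.load(open("pics/w2.pkl","rb"))
w=lambda p:onz(m,(220+(p[0]-3.5)/8,145+(p[1]-3.5)/8),60)[:2]
print("c",w((260,275)), "slotc",(w((168,192))+w((345,373)))/2)
for a,b in(((168,192),(345,373)),((200,175),(375,345)),((145,220),(320,395))):
    d=w(b)-w(a);print(np.degrees(np.arctan2(d[1],d[0])),np.hypot(*d))
print([np.hypot(*(w(a)-w(b))) for a,b in(((82,275),(437,275)),((260,103),(260,447)))])
for n,uv in(("g1",(215,95)),("g2",(203,247)),("pink",(324,235))):print(n,onz(m,uv,60)[:2])
E
```

```text
c [ 484.65710925 -219.44546548] slotc [ 485.7610297 -220.1312014]
26.474252393552746 35.97868461488844
28.166278829194493 34.54848056009992
26.92062063233822 35.28709960756482
[np.float64(49.59666327071906), np.float64(49.8908720826701)]
g1 [ 388.59929889 -229.77643414]
g2 [ 549.44633494 -301.32387527]
pink [ 575.53428146 -157.41862005]
```

```bash
python3 -c "
import cell;print([ (k,getattr(cell,k)) for k in dir(cell) if 'off' in k.lower() or k.isupper()])"
python3 -m jog '{"angular":[[0,0,0],[0,0,0],[0,0,0],[0,0,0],[0,0,0]],"travel":[[-0.75,-0.75,5],[-0.75,-0.75,10],[-0.75,-0.75,13],[-0.75,-0.75,13],[-0.75,-0.75,13]],"fingers":[0,0,0,0,0]}'
python3 - <<'E'
from h import *
import pickle
m=camera_model("wrist");i=get_image("wrist");pickle.dump((m,i),open("pics/w3.pkl","wb"));save(i,"pics/w3.png")
s=read_state();print(s['eef_pos'],s['tool_rot'],proj(m,[485,-219.8,60]))
E
```

```text
[('grasp_offset', 18.700000000000003)]
clock: 3.38
eef_pos: [485.6, -221.0, 102.5]
tool_rot: [3.141, 0.002, 2.852]
force: [-0.4, -0.0, -0.0]
width: 85.5
[ 485.74803765 -221.41728175  102.84192388] [3.14159169e+00 2.94851450e-03 2.85195580e+00] [259.94220721 218.08898115]
```

View pics/w3.png

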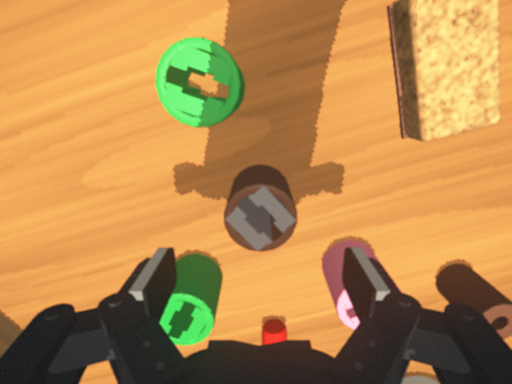

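Drum top at about (260,217), fully shaded, as predicted. I'll measure it once more from here.

```bash
python3 - <<'E'
from h import *
import pickle
m,i=pickle.load(open("pics/w3.pkl","rb"))
h=cv2.cvtColor(i,cv2.COLOR_RGB2HSV);r=i.astype(int)
g=((h[...,1]<60)&(h[...,2]>95)).astype(np.uint8)
g[:180]=0;g[255:]=0;g[:,:220]=0;g[:,302:]=0
c,l,st,ce=cv2.connectedComponentsWithStats(g)
C=[]
for k in range(1,c):
    if st[k][4]>80:
        ys,xs=np.where(l==k);P=np.array([onz(m,(x,y),60)[:2] for x,y in zip(xs,ys)])
        cc=P.mean(0);u=np.linalg.svd(P-cc,full_matrices=False)[2][0]
        C.append(cc);R=cv2.minAreaRect(P.astype(np.float32));print(st[k],cc,np.degrees(np.arctan2(u[1],u[0]))%180,R)
if len(C)==2: d=C[1]-C[0];print("mid",(C[0]+C[1])/2,"perp",np.degrees(np.arctan2(d[1],d[0]))%180-90,np.hypot(*d))
E
```

```text
[247 187  48  45 845] [ 480.10248878 -209.71249218] 26.84674224291384 ((480.46502685546875, -209.9119873046875), (35.4613037109375, 14.176995277404785), 27.468204498291016)
[226 206  46  44 791] [ 490.37175658 -230.27625093] 25.486801620872527 ((490.4039001464844, -229.79530334472656), (34.98051071166992, 14.271778106689453), 26.86408042907715)
mid [ 485.23712268 -219.99437156] perp 26.5369330754867 22.985343910875898
```

```bash
python3 -m jog '{"angular":[[0,0,0],[0,0,0],[0,0,0],[0,0,0],[0,0,0]],"travel":[[0.07,0.1,4],[0.07,0.1,7.2],[0.07,0.1,7.2],[0.07,0.1,7.2],[0.07,0.1,7.2]],"fingers":[0,0,0,0.6,0.6]}'
python3 -m jog '{"angular":[[0,0,0],[0,0,0],[0,0,0],[0,0,0],[0,0,0]],"travel":[[0,0,0],[0,0,0],[0,0,0],[0,0,0],[0,0,0]],"fingers":[1,1,1,1,1]}'
python3 -m jog '{"angular":[[0,0,0],[0,0,0],[0,0,0],[0,0,0],[0,0,0]],"travel":[[0,0,-1],[0,0,-5],[0,0,-10],[0,0,-13.5],[0,0,-13.5]],"fingers":[1,1,1,1,1]}'
python3 - <<'E'
from h import *
s=read_state();print(s['eef_pos'],s['tool_rot'],s['width'],s['qpos'])
E
```

```text
clock: 4.05
eef_pos: [485.1, -221.0, 31.1]
tool_rot: [-3.141, 0.003, 2.851]
force: [-2.6, -2.5, 32.9]
width: 51.5
clock: 4.68
eef_pos: [485.2, -221.0, 31.6]
tool_rot: [-3.141, 0.004, 2.85]
force: [-1.5, 0.2, 7.6]
width: 50.8
clock: 5.3
eef_pos: [485.7, -221.3, 167.8]
tool_rot: [-3.141, 0.007, 2.851]
force: [0.7, -0.0, -2.2]
width: 50.5
[ 485.73709107 -221.34124641  167.77092457] [-3.14102206  0.00693964  2.85073702] 50.49077403604287 [ 0.28940617  0.54856274  0.12664796  1.91736182 -0.10587227  0.675001
  1.75988313]
```

```bash
python3 -m jog '{"angular":[[0,0,0],[0,0,0],[0,0,0],[0,0,0],[0,0,0]],"travel":[[0.9,5,-1.5],[0.9,10,-1.5],[0.9,15,-1.5],[0.9,20,-1.5],[0.9,25,-1.5]],"fingers":[1,1,1,1,1]}'
python3 -m jog '{"angular":[[0,0,5],[0,0,10],[0,0,16],[0,0,21.5],[0,0,21.5]],"travel":[[0.9,4,0],[0.9,8,0],[0.9,12,0],[0.9,15.5,0],[0.9,15.5,0]],"fingers":[1,1,1,1,1]}'
python3 -m jog '{"angular":[[0,0,0],[0,0,0]],"travel":[[0,0,0],[0,0,0]],"fingers":[1,1]}'
python3 - <<'E'
from h import *
import pickle
m=camera_model("wrist");i=get_image("wrist");pickle.dump((m,i),open("pics/w4.pkl","wb"))
j=get_image("side");k=get_image("scene");s=read_state();print(s['eef_pos'],s['tool_rot'],s['width'],s['qpos'])
u,v=proj("side",[584,172,130]).astype(int);a=j[v-40:v+40,u-40:u+40];u,v=proj("scene",[584,172,130]).astype(int);b=k[v-40:v+40,u-40:u+40]
f=lambda a:cv2.resize(a,(300,300),interpolation=cv2.INTER_CUBIC)
save(np.vstack([cv2.resize(i[100:325],(600,264)),np.hstack([f(a),f(b)])]),"pics/w4.png")
E
```

```text
clock: 5.92
eef_pos: [546.3, 23.1, 178.4]
tool_rot: [-3.141, -0.002, 2.851]
force: [0.8, -1.1, -2.3]
width: 50.8
clock: 6.55
eef_pos: [581.8, 177.0, 177.7]
tool_rot: [-3.141, -0.002, 2.481]
force: [-0.6, -0.1, -1.9]
width: 50.7
clock: 6.8
eef_pos: [582.3, 170.8, 179.0]
tool_rot: [-3.14, -0.0, 2.474]
force: [-0.1, -0.4, -1.4]
width: 50.5
[582.70496705 171.55730075 179.37817449] [-3.14136424e+00 -2.41880355e-05  2.47402287e+00] 50.78162692589983 [-0.50029036  0.64047593  0.27123576  1.70059025 -0.21845282  0.83046541
  0.77099337]
```

View pics/w4.png

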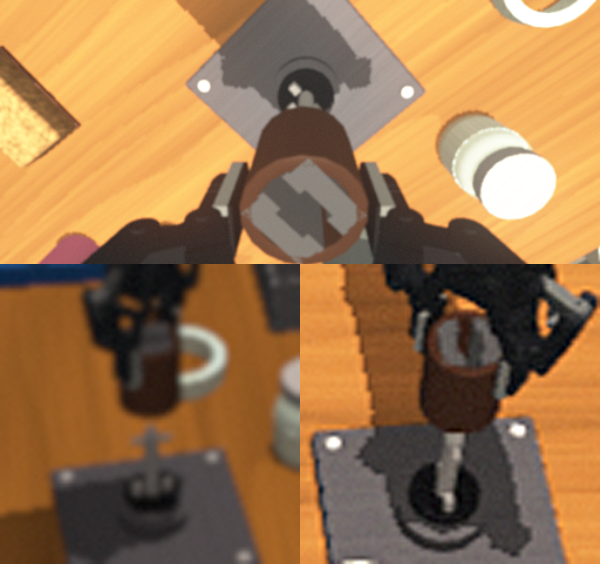

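The drum is held above the spindle in all three views, with its slot visible in the wrist view. I'll measure the slot and centre in the grip, and the table screws in the same wrist image.

```bash
python3 - <<'E'
from h import *
import pickle
m,i=pickle.load(open("pics/w4.pkl","rb"))
h=cv2.cvtColor(i,cv2.COLOR_RGB2HSV)
z=179.3-31.4+60
g=((h[...,1]<60)&(h[...,2]>95)).astype(np.uint8)
g[:230]=0;g[:,:208]=0;g[:,310:]=0
g=cv2.erode(g,np.ones((2,2)))
c,l,st,ce=cv2.connectedComponentsWithStats(g)
C=[]
for k in range(1,c):
    if st[k][4]>150:
        ys,xs=np.where(l==k);P=np.array([onz(m,(x,y),z)[:2] for x,y in zip(xs,ys)]);cc=P.mean(0)
        C.append(cc);print(st[k],cc,cv2.minAreaRect(P.astype(np.float32)))
if len(C)==2: d=C[1]-C[0];print("mid",(C[0]+C[1])/2,"perp",np.degrees(np.arctan2(d[1],d[0]))%180-90,np.hypot(*d))
w=(i.min(2)>190).astype(np.uint8);c,l,st,ce=cv2.connectedComponentsWithStats(w)
for k in range(1,c):
    if 20<st[k][4]<400: print("screw",ce[k],onz(m,ce[k],18))
E
```

```text
[ 240  237   65   63 1620] [580.63071711 182.62891048] ((581.5457763671875, 182.67601013183594), (35.40597915649414, 13.754148483276367), 5.507804870605469)
[ 215  264   61   60 1398] [582.9369418  160.01662194] ((583.39794921875, 160.22813415527344), (34.919410705566406, 13.237651824951172), 4.368515491485596)
[280 300  30  39 616] [613.29724702 171.3447676 ] ((609.7479858398438, 171.23776245117188), (14.090869903564453, 22.5954532623291), 54.91393280029297)
screw [263.78625954  82.92366412] [511.92628665 232.30092223  18.        ]
screw [173.6043956  172.86813187] [523.35526833 100.3339565   18.        ]
screw [347.16842105 178.15789474] [643.81739859 243.6925029   18.        ]
screw [251.04545455 176.13636364] [577.76952232 163.48727019  18.        ]
screw [390.95652174 229.13043478] [726.16174991 250.26141254  18.        ]
```

```bash
python3 -m jog '{"angular":[[0,0,0],[0,0,0],[0,0,0],[0,0,0],[0,0,0]],"travel":[[-0.07,0.13,0.5],[-0.07,0.13,1.5],[-0.07,0.13,2.2],[-0.07,0.13,2.8],[-0.07,0.13,3.4]],"fingers":[1,1,1,1,1]}'
python3 -m jog '{"angular":[[0,0,0],[0,0,0],[0,0,0],[0,0,0],[0,0,0]],"travel":[[0,0,0.5],[0,0,1],[0,0,1.4],[0,0,1.8],[0,0,1.8]],"fingers":[1,1,1,1,1]}'
python3 -c "
from h import *
s=read_state();print(s['eef_pos'],s['force'],s['torque'],s['tool_rot'])"
```

```text
clock: 7.58
eef_pos: [584.1, 173.3, 144.8]
tool_rot: [-3.141, -0.0, 2.476]
force: [0.9, -0.1, -0.8]
width: 50.9
clock: 8.2
eef_pos: [583.9, 173.2, 127.0]
tool_rot: [-3.141, -0.0, 2.475]
force: [-0.5, 0.4, -1.6]
width: 51.0
[583.86876681 173.20716865 126.98578842] [-0.52666725  0.44770879 -1.59102305] [-0.00319079  0.01949351 -0.0146842 ] [-3.14110530e+00 -3.93438072e-04  2.47548522e+00]
```

Threaded past the pin without contact. Going down to the seat.

```bash
python3 -m jog '{"angular":[[0,0,0],[0,0,0],[0,0,0],[0,0,0],[0,0,0]],"travel":[[0,0,1],[0,0,2],[0,0,3],[0,0,3.6],[0,0,3.6]],"fingers":[1,1,1,1,1]}'
python3 -m jog '{"angular":[[0,0,0],[0,0,0],[0,0,0],[0,0,0],[0,0,0]],"travel":[[0,0,0.4],[0,0,0.8],[0,0,1.1],[0,0,1.3],[0,0,1.3]],"fingers":[1,1,1,1,1]}'
python3 -c "
from h import *
s=read_state();print(s['eef_pos'],s['force'],s['torque'],s['tool_rot'])"
```

```text
clock: 8.82
eef_pos: [583.7, 173.1, 90.6]
tool_rot: [-3.141, -0.001, 2.475]
force: [0.3, -0.7, -1.4]
width: 50.7
clock: 9.45
eef_pos: [584.1, 173.3, 78.6]
tool_rot: [3.141, -0.0, 2.476]
force: [-1.0, 0.3, 3.2]
width: 50.7
[584.11528327 173.27847225  78.61286997] [-0.95383975  0.26802359  3.15298084] [-0.08341155  0.28683026  0.01026604] [ 3.14144382e+00 -6.72655118e-05  2.47553664e+00]
```

Seat contact is felt (about +4.7 N). Pressing.

```bash
python3 -m jog '{"angular":[[0,0,0],[0,0,0],[0,0,0],[0,0,0],[0,0,0]],"travel":[[0,0,0.3],[0,0,0.6],[0,0,0.85],[0,0,0.85],[0,0,0.85]],"fingers":[1,1,1,1,1]}'
python3 -c "
from h import *
s=read_state();print(s['eef_pos'],s['force'],s['torque'],s['tool_rot'])"
```

```text
clock: 10.07
eef_pos: [584.3, 173.2, 70.8]
tool_rot: [3.141, 0.0, 2.475]
force: [-1.1, -0.7, 9.7]
width: 50.6
[584.34412146 173.24869627  70.84995299] [-1.12940023 -0.702908    9.69836856] [-0.28464345  0.71091489  0.0246213 ] [3.14089801e+00 2.35847902e-04 2.47540819e+00]
```

```bash
python3 -m jog '{"angular":[[0,0,0],[0,0,0],[0,0,8],[0,0,16],[0,0,24]],"travel":[[0,0,0.1],[0,0,0.1],[0,0,0.1],[0,0,0.1],[0,0,0.1]],"fingers":[1,1,1,1,1]}'
python3 -c "
from h import *
s=read_state();print(s['eef_pos'],s['force'],s['torque'],s['tool_rot'])"
```

```text
clock: 10.7
eef_pos: [585.1, 173.1, 70.2]
tool_rot: [3.139, 0.001, 2.052]
force: [-1.3, -0.5, 11.1]
width: 50.9
[585.09992903 173.10303441  70.19172092] [-1.33183096 -0.53837815 11.09362991] [-0.39113685  0.60519779  0.11601454] [3.13944424e+00 6.14186308e-04 2.05225042e+00]
```

```bash
python3 -m jog '{"angular":[[0,0,9],[0,0,18],[0,0,27],[0,0,36],[0,0,36]],"travel":[[0,0,0],[0,0,0],[0,0,0],[0,0,0],[0,0,0]],"fingers":[1,1,1,1,1]}'
python3 -m jog '{"angular":[[0,0,9],[0,0,18],[0,0,26],[0,0,31],[0,0,31]],"travel":[[0,0,0],[0,0,0],[0,0,0],[0,0,0],[0,0,0]],"fingers":[1,1,1,1,1]}'
python3 - <<'E'
from h import *
import pickle
m=camera_model("wrist");i=get_image("wrist");pickle.dump((m,i),open("pics/w5.pkl","wb"))
s=read_state();print(s['eef_pos'],s['force'],s['torque'],s['tool_rot'],s['width'],s['qpos'],np.degrees(2.4755-s['tool_rot'][2]))
save(cv2.resize(i[150:330,160:360],None,fx=4,fy=3.3),"pics/w5.png")
E
```

```text
clock: 11.32
eef_pos: [584.9, 171.7, 70.0]
tool_rot: [3.139, 0.002, 1.427]
force: [-2.6, -2.8, 11.8]
width: 50.7
clock: 11.95
eef_pos: [584.7, 171.2, 70.0]
tool_rot: [3.139, 0.001, 0.887]
force: [-3.6, -2.8, 11.3]
width: 50.4
[584.68771724 171.2297304   69.97440436] [-3.59816051 -3.60920512 11.25910993] [-0.77573979  0.73935475  0.20792453] [3.13903951e+00 1.02198007e-03 8.87204697e-01] 50.52200941602405 [-0.7072813   0.87977329  0.64217611  1.77415861 -0.74314903  0.7459006
 -0.35272206] 91.00261748045993
```

View pics/w5.png

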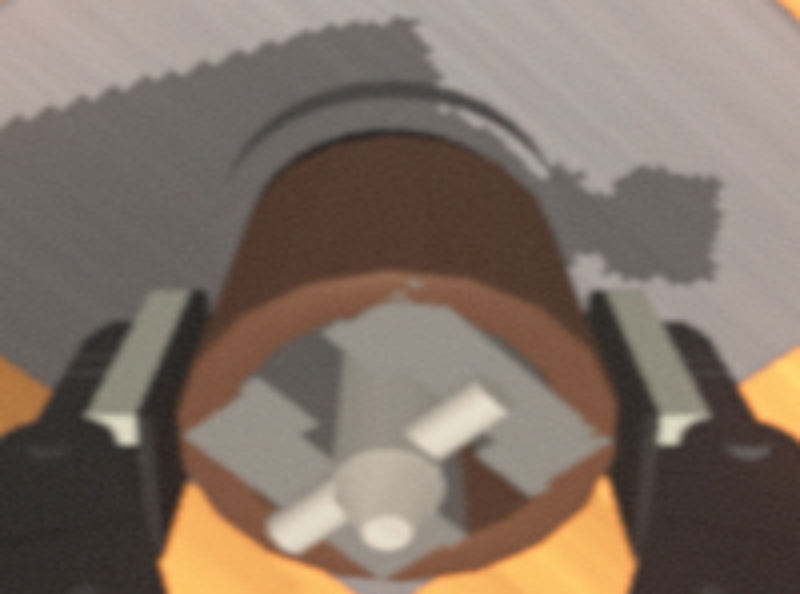

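The drum's top is under the pin. The pin runs (275,535) to (490,395) in the crop, with the slot crossing it at about 90° and the pads still on the drum. I'll settle and hand in.

```bash
python3 -m jog '{"angular":[[0,0,0.5],[0,0,0.5],[0,0,0.5],[0,0,0.5]],"travel":[[0,0,0],[0,0,0],[0,0,0],[0,0,0]],"fingers":[1,1,1,1]}'
python3 - <<'E'
from h import *
s=read_state();print(s['eef_pos'],s['force'],s['torque'],s['width'],np.abs(s['qd']).max(),np.degrees(2.4755-s['tool_rot'][2]))
print(finish_job())
E
```

```text
clock: 12.5
eef_pos: [584.7, 171.2, 70.1]
tool_rot: [3.139, 0.001, 0.878]
force: [-2.9, -3.4, 10.6]
width: 51.0
[584.69835733 171.20626091  70.07515796] [-2.9467151  -3.41874638 10.64550234] [-0.77650777  0.80256594  0.22860333] 51.00350965510279 0.0018330956995467476 91.50341281812945
the job is handed in; nothing more can be done
None
```

I fitted the slotted drum onto the spindle and handed the job in at 12.5 s with it still gripped, pressed down and turned. The hand-in reports no verdict. I threaded it past the pin without contact, pressed it onto the sprung seat, then twisted it clockwise under the pin.

What the last checks showed:
- **Turn:** the tool had turned 91.5° clockwise. The 0.23 N m torque about the vertical fits the seat's spring at about 1.4 rad, against the 1.25 required. The last close-up showed the slot about square to the pin, judged by eye and not measured.
- **Press:** I estimate about 8–9 mm. The tool was 8.5 mm below where it first felt the seat. The spring force was about 12 N, once the roughly −1.5 N reading before contact is allowed for. Force alone gave a slightly lower figure than height.
- **Grip and position:** the fingers were at 51 mm on the 52 mm drum, the arm was at rest, and the tool was about 1.3 mm from the measured spindle axis. About 4.5 N of side force remained from light contact with the spindle.
- **Bystanders:** I kept clear of them and saw no sign of contact, but did not re-measure their positions at the end.
- **Other:** there was a brief 33 N upward force while the fingers first closed on the drum. I did not find the cause, and it had dropped to under 8 N by the next reading.

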